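Make up the passage kit and the imaging kit

TASK

Make up two kits from the stock in the middle of the bench: for the passage kit, put the culture flask, the large bottle and the centrifuge tube in the large tray; for the imaging kit, put the small dish and the small bottle in the small tray. Set each thing down on the tray's floor without dropping it or knocking anything over, the bottles and tube standing with caps up, the flask lying on its broad side with its writing panel up and the dish lying lid up. Leave the large dish, the slide box and the timer where they are.

Things in the scene. Friction and masses are not known exactly. Their poses are not given: they have to be found in the camera images.
- large_tray: Loose open white plastic tray, the larger of two: outside 240 mm (its x) by 160 mm (its y), 22 mm high, walls and floor 4 mm thick (a rounded rim bulges 3 mm farther out). Origin: centre of the underside; z up, so its floor is at z = 4 mm. Left or right of the stock, x axis roughly away from the robot. Slides if pushed.
- small_tray: Loose open white plastic tray, the smaller of two: outside 160 mm (its x) by 130 mm (its y), 22 mm high, walls and floor 4 mm thick (a rounded rim bulges 3 mm farther out). Origin: centre of the underside; z up, floor at z = 4 mm. On the other side of the stock. Slides if pushed.
- culture_flask: Clear flat plastic flask lying on its broad side, 98 mm long (x), 50 wide (y), 26 high, a pale writing panel on top. The box-shaped body runs from x = -49 to +17 mm; then a tapering shoulder, neck and round blue cap (25 mm diameter) ending at x = +49. Origin: underside, middle of the length; z up. Grip across the body (along y) at about x = -16 mm. About 60 g.
- large_bottle: The larger of two white round plastic bottles with a paper label, standing: body 56 mm in diameter up to 72 mm, sloping shoulder, ribbed blue cap 38 mm in diameter from 90 to 115 mm height. Origin: centre of the underside; z up along its axis. About 170 g, closed; can be held by its cap.
- small_bottle: The smaller of two white round plastic bottles with a paper label, standing: body 42 mm in diameter up to 46 mm, sloping shoulder, ribbed blue cap 28 mm in diameter from 59 to 78 mm height. Origin: centre of the underside; z up along its axis. About 70 g, closed; can be held by its cap.
- centrifuge_tube: Slim clear self-standing centrifuge tube, standing: 29 mm in diameter, ribbed blue cap 35 mm in diameter from 99 to 115 mm height. Origin: centre of the flat underside; z up along its axis. About 60 g, closed; can be held by its cap.
- small_dish: The smaller of two round clear lidded culture dishes, lying flat: 38 mm in diameter over the lid, 12 mm high; the lid covers the upper 7 mm and does not come off. Origin: centre of the underside; z up. About 15 g.
- large_dish: The larger of two round clear lidded culture dishes, 60 mm in diameter, 15 mm high, lying flat. Not part of a kit: stays where it is. Origin: centre of the underside; z up.
- slide_box: Flat white plastic slide box, 88 mm (x; a small tab at its -x end adds 6 mm) by 34 mm (y), 18 mm high. Not part of a kit: stays where it is. Origin: centre of the underside; z up.
- bench_timer: White bench timer lying on its back, 58 mm (x) by 66 mm (y), 18 mm high, with a grey-green display and three grey buttons on top. Not part of a kit: stays where it is. Origin: centre of the underside; z up.

How it is judged (in metres and radians):
At the end, for the whole second after the job is handed in: Flask, large bottle and tube in the large tray, small dish and small bottle in the small tray, each released, at rest, within the walls, underside on the tray's floor (within 4 mm), z axis within 0.1 rad of vertical; large dish, slide box and timer within 25 mm of where they began (x of culture_flask in the frame of large_tray between -0.096 and 0.096 m and y of culture_flask in the frame of large_tray between -0.056 and 0.056 m and z of culture_flask in the frame of large_tray between 0 and 0.008 m and angle between each of culture_flask, large_bottle, centrifuge_tube, small_dish, small_bottle's own z axis and vertical below 0.1 rad and linear speed of each of culture_flask, large_bottle, centrifuge_tube, small_dish, small_bottle below 0.02 m/s and angular speed of each of culture_flask, large_bottle, centrifuge_tube, small_dish, small_bottle below 0.2 rad/s and x of large_bottle in the frame of large_tray between -0.09 and 0.09 m and y of large_bottle in the frame of large_tray between -0.05 and 0.05 m and z of large_bottle in the frame of large_tray between 0 and 0.008 m and x of centrifuge_tube in the frame of large_tray between -0.1035 and 0.1035 m and y of centrifuge_tube in the frame of large_tray between -0.0635 and 0.0635 m and z of centrifuge_tube in the frame of large_tray between 0 and 0.008 m and x of small_dish in the frame of small_tray between -0.059 and 0.059 m and y of small_dish in the frame of small_tray between -0.044 and 0.044 m and z of small_dish in the frame of small_tray between 0 and 0.008 m and x of small_bottle in the frame of small_tray between -0.057 and 0.057 m and y of small_bottle in the frame of small_tray between -0.042 and 0.042 m and z of small_bottle in the frame of small_tray between 0 and 0.008 m and distance of each of large_dish, slide_box, bench_timer from where it was at the start of the episode below 0.025 m); the robot touches nothing.
It fails at once if a bottle, the tube, the flask or the small dish is knocked over or turned over (tilted by more than 40 degrees) (angle between any of culture_flask, large_bottle, centrifuge_tube, small_dish, small_bottle's own z axis and vertical above 0.7 rad).
It fails at once if one of the five kit things is dropped or thrown: in the air with its underside more than 30 mm above the bench, touching nothing ((height (world z) of culture_flask above 0.03 m and contact force between culture_flask and anything else below 0.001 N) or (height (world z) of large_bottle above 0.03 m and contact force between large_bottle and anything else below 0.001 N) or (height (world z) of centrifuge_tube above 0.03 m and contact force between centrifuge_tube and anything else below 0.001 N) or (height (world z) of small_dish above 0.03 m and contact force between small_dish and anything else below 0.001 N) or (height (world z) of small_bottle above 0.03 m and contact force between small_bottle and anything else below 0.001 N)).
It also fails if it takes over 136 s, if anything falls off the work surface, if the arm or the gripper's body presses on something with over 40 N, if the wrist force passes 120 N, or if a joint passes its speed limit or range.

ROBOT

A 6-joint arm with a two-finger parallel gripper is mounted at the origin on the work surface. World frame = base frame: x ahead of the robot, y to its left, z up, the work surface at z = 0. Lengths are in mm, angles in rad, forces in N, time in s.
With the tool pointing down it reaches from about 275 to 775 mm from the base axis. Payload 14.6 kg.
Tool frame: the origin (TCP) lies at the centre of the arm's flange, where the gripper is bolted on; the fingertips stand 173 mm ahead of it and the grasp point (between the pads) lies robot.grip_depth ahead of it (robot.grip_depth is the distance from the TCP to the grasp point, in mm); z points along the fingers, y is the line along which they close (so a half turn about z gives the same grasp; the last joint's range is limited). The gripper opens to 85 mm and grips with 20 to 120 N. Pads are 22 mm wide; open, the fingers measure 114 mm over their backs; the gripper's body (76 mm by 85 mm) begins 54 mm behind the grasp point. The pads swing forward as they close: fully open they stand 13 mm farther back than shut.
Start: joints at [-1.454, 0.263, -0.048, 1.259, 0, 1.415], TCP at [140.938, -505.733, 404.678] pointing down, gripper open.
Joint ranges: [-2.65, 2.65], [-0.89, 1.7], [-1.18, 1.37], [-2.13, 2.11], [-1.35, 1.29], [-3.14, 3.14]. Speed limits (rad/s): [1.89, 1.89, 2.57, 2.79, 3.14, 3.14].

INTERFACE

Orientations are given as [roll, pitch, yaw] about the fixed x, y, z axes, in that order (R = Rz(yaw) Ry(pitch) Rx(roll)).
In Python, from station import robot gives the robot as it stands.
- The arm moves only by the shell command python3 steer.py FILE [FORCE], which reads ROWS from the file FILE. ROWS is one flat JSON list of numbers that holds 1 to 10 rows one after another, with no inner brackets; each row has 5 numbers: the finger opening in mm, then dx, dy, dz in mm, then a turn about the tool's z in rad; each row shifts and turns the commanded pose from where the row before left it, along the tool's axes as they then stand; what a row does not reach is not made up. A row lasts 1/8 s, in which the tool goes at most 62.5 mm and 0.188 rad, less where a joint would pass 70% of its speed; a pose out of reach is approached as far as the arm can. The fingers move at their own pace and stop on an object; FORCE is the grip in N (left out, the last holds). Time passes only in rows, so rows that do not move let the fingers close. It prints the time, the measured TCP pose, the force, the opening and the grip force at its end. Input that does not fit is refused with a message, and nothing moves.
- robot.get_state(): the state, without advancing time (a new reading comes with each control period).
- robot.get_image(name): name is "side" or "top"; returns (picture, depth): 480x640x3 uint8, red, green, blue; 480x640 float32, mm along the optical axis (not along the pixel's ray), 0 where there is no reading.
- robot.camera_info(name): a dict with "fx", "fy", "cx", "cy" (pixels), "k1" (the pictures are not rectified: a ray, as slopes to the right and down, at radius r is drawn at 1 + k1 r^2 times it, then the intrinsics apply), "position" and "rotation" of the camera in the world. Camera axes: x right, y up, looking along -z (the intrinsics and any distortion apply to the point x, -y, -z); pixel columns grow to the right and rows downward; lengths in mm; the calibration is good to about 2 mm. A picture is of the moment at which its call begins. camera_info takes no time and is no camera call.
- robot.close_job(): hands the job in; it is judged then, once.
The state is a dict: "time": time; "joint_positions": joint angles; "qd": joint speeds; "effort": joint torques, N m; "tcp_pos": TCP position; "orientation": TCP orientation; "force": force on the tool from outside, world axes, zero at the start; "wrist_torque": the same for the moment, N m; "grip_width": finger opening in mm; "grasp_force": force on a finger pad.
Only numpy, scipy, OpenCV 4.12 (cv2) and the standard library are available. Lean on these libraries where they do the work, as an engineer would, in place of code of your own. Each camera call takes 0.05 s, during which the arm holds its last target. There are 200 camera calls.

## Working session

There is one attempt and no reset: what is moved stays moved. The work goes in short steps, Python scripts to look and compute and a shell command to move; the robot and the scene stay as the last step left them, time stands still between calls to the robot, and variables do not carry over. Pictures are saved under pics/ and viewed, at most 14 in all, crops included, and the job is handed in when it is done.

```bash
ls; mkdir -p pics; cat > h.py <<'E'
import numpy as np, cv2
from station import robot
def cloud(name):
    im,d=robot.get_image(name); c=robot.camera_info(name)
    return im,d,c
def rays(c,uv):
    uv=np.asarray(uv,float).reshape(-1,2)
    p=np.stack([(uv[:,0]-c['cx'])/c['fx'],(uv[:,1]-c['cy'])/c['fy']],1)
    q=p.copy()
    for _ in range(20): q=p/(1+c['k1']*(q**2).sum(1,keepdims=True))
    return np.c_[q[:,0],-q[:,1],-np.ones(len(q))]@np.array(c['rotation']).T
def at_z(c,uv,z):
    r=rays(c,uv); o=np.array(c['position']); return o+r*((z-o[2])/r[:,2])[:,None]
def xyz(c,d):
    v,u=np.mgrid[:480,:640]; r=rays(c,np.c_[u.ravel(),v.ravel()])
    P=np.array(c['position'])+r*d.reshape(-1,1); P[d.ravel()<=0]=np.nan
    return P.reshape(480,640,3)
E
python3 - <<'E'
from h import *
for n in('top','side'):
    im,d,c=cloud(n); cv2.imwrite(f'pics/{n}0.png',im[:,:,::-1]); np.savez(f'{n}0.npz',im=im,d=d)
    print({k:np.round(v,4).tolist() for k,v in c.items()}); P=xyz(c,d); print(np.nanpercentile(P.reshape(-1,3),[1,50,99],axis=0), (d>0).mean())
print(robot.grip_depth,robot.get_state())
E
```

```text
pics
station.py
steer.py
{'fx': 495.4329, 'fy': 495.4329, 'cx': 314.7042, 'cy': 243.1721, 'k1': -0.1087, 'position': [359.7044, -6.9054, 993.0138], 'rotation': [0.1938, -0.0078, -1.5797]}Traceback (most recent call last):
  File "<stdin>", line 4, in <module>
  File "h.py", line 16, in xyz
    P=np.array(c['position'])+r*d.reshape(-1,1); P[d.ravel()<=0]=np.nan
                              ~^~~~~~~~~~~~~~~~
numpy._core._exceptions._ArrayMemoryError: Unable to allocate 703. GiB for an array with shape (307200, 307200) and data type float64
```

View pics/top0.png

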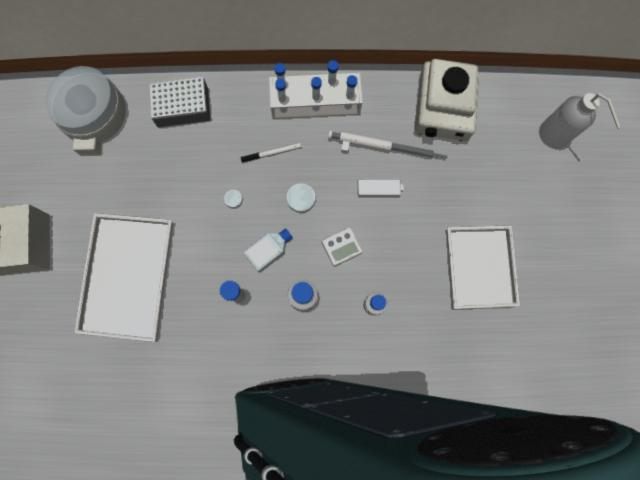

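The top view shows the large tray around (124,277) and the small tray around (482,267). The stock is: small dish (233,198), large dish (301,197), slide box (380,188), flask (268,250), timer (342,246), tube (230,290), large bottle (303,295) and small bottle (376,303). The camera rotation is given as rpy, so I'll fix the helper.

```bash
sed -i "s/    return im,d,c$/    c['rotation']=Rotation.from_euler('xyz',c['rotation']).as_matrix(); return im,d,c/; 1a from scipy.spatial.transform import Rotation" h.py
python3 - <<'E'
from h import *
for n in('top','side'):
    im,d,c=cloud(n); cv2.imwrite(f'pics/{n}0.png',im[:,:,::-1]); np.savez(f'{n}0.npz',im=im,d=d)
    print(n,{k:np.round(v,3).tolist() for k,v in c.items()}); P=xyz(c,d); print(np.nanpercentile(P.reshape(-1,3),[1,50,99],axis=0).round(), (d>0).mean())
    if n=='top':
        for nm,u,v in [('ltray',124,277),('stray',482,267),('sdish',233,198),('ldish',301,197),('box',380,188),('flask',265,251),('timer',342,246),('tube',230,290),('lb',302,293),('sb',377,302),('bench',200,220)]:
            print(nm,np.nanmedian(P[v-2:v+3,u-2:u+3].reshape(-1,3),axis=0).round(1))
        # trays: segment by height
        for nm,(u0,u1,v0,v1) in {'ltray':(65,182,205,350),'stray':(435,530,215,320)}.items():
            Q=P[v0:v1,u0:u1].reshape(-1,3); 
            rim=Q[(Q[:,2]>15)&(Q[:,2]<30)]
            r=cv2.minAreaRect(rim[:,:2].astype(np.float32)); print(nm,len(rim),r,np.median(rim[:,2]))
        for nm,u,v,w,zl,zh in [('flask',268,250,32,8,40),('box',380,188,32,9,30),('timer',342,246,26,9,30),('sdish',233,198,14,6,30),('ldish',301,197,20,7,30)]:
            Q=P[v-w:v+w,u-w:u+w].reshape(-1,3); Q=Q[(Q[:,2]>zl)&(Q[:,2]<zh)]
            if len(Q): print(nm,len(Q),cv2.minAreaRect(Q[:,:2].astype(np.float32)),np.percentile(Q[:,2],[5,50,95]).round(1))
        for nm,u,v,w,zl in [('tube',230,290,16,95),('lb',303,295,18,100),('sb',376,303,16,65)]:
            Q=P[v-w:v+w,u-w:u+w].reshape(-1,3); Q=Q[(Q[:,2]>zl)]
            print(nm,len(Q),cv2.minEnclosingCircle(Q[:,:2].astype(np.float32)),np.median(Q[:,2]))
print(robot.grip_depth,robot.get_state())
E
```

```text
top {'fx': 495.433, 'fy': 495.433, 'cx': 314.704, 'cy': 243.172, 'k1': -0.109, 'position': [359.704, -6.905, 993.014], 'rotation': [[-0.009, 0.981, -0.193], [-1.0, -0.007, 0.009], [0.008, 0.193, 0.981]]}
[[  112. -1082.  -745.]
 [  560.   -23.     0.]
 [ 1436.   977.   773.]] 0.9958821614583333
ltray [486.5 372.8   4.5]
stray [ 501.6 -358.7    3.6]
sdish [648.1 151.4  12.3]
ldish [648.   11.   15.6]
box [ 666.2 -151.8   17.4]
flask [534.4  82.6  26.2]
timer [544.7 -70.9  18.2]
tube [448.4 136.1 114.3]
lb [442.2   8.  114.6]
sb [ 427.6 -129.6   78.2]
bench [605.2 220.9  -0. ]
ltray 1566 ((487.29010009765625, 368.4905090332031), (168.7886962890625, 247.20738220214844), 84.57521057128906) 22.504826846484377
stray 1091 ((500.998046875, -354.4866027832031), (166.9422607421875, 137.9212646484375), 1.1483139991760254) 22.310016708528224
flask 1081 ((542.974609375, 74.68793487548828), (50.445899963378906, 98.19505310058594), 38.117759704589844) [19.4 25.7 29. ]
box 726 ((668.9318237304688, -153.22085571289062), (36.49599838256836, 94.69637298583984), 0.007655379828065634) [13.8 17.8 21.1]
ti
[... 953 characters left out ...]
0000002 {'time': 0.15, 'joint_positions': array([-1.45429487e+00,  2.63419473e-01, -4.88294956e-02,  1.25941405e+00,
       -2.38758022e-05,  1.41554520e+00]), 'qd': array([-0.00024756, -0.00341129,  0.00151553,  0.00121113, -0.00090548,
        0.00076302]), 'effort': array([ 1.93682383e-03, -6.37832093e+01,  3.84643650e+01,  1.07263634e-02,
       -4.03933655e-06, -8.49865245e-06]), 'tcp_pos': array([ 140.92725745, -505.64006796,  404.31809981]), 'orientation': array([-3.14073269e+00, -1.10426922e-04,  2.71752550e-01]), 'force': array([-0.56573202, -0.02309231, -0.19419013]), 'wrist_torque': array([ 0.07044904, -0.00625564, -0.04897818]), 'grasp_force': 0.0, 'grip_width': 85.3734221044325}
```

View pics/side0.png

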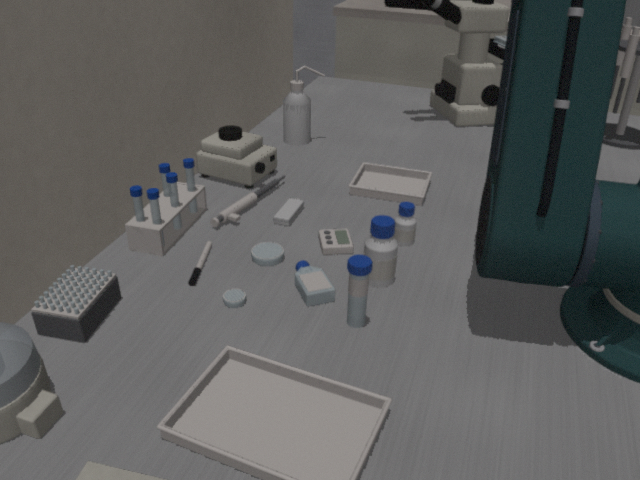

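The side view agrees with the depth measurements: everything is upright and the heights match the given sizes. I'll do the flask first, then the tall items by their caps, then the small kit.

```bash
cat > to.py <<'E'
# usage: to.py X Y Z(tcp) [YAWdeg] -> shift in tool axes from the present pose, and turn
import sys; from h import *
a=list(map(float,sys.argv[1:])); s=robot.get_state()
R=Rotation.from_euler('xyz',s['orientation']); y=s['orientation'][2]
print('shift',(R.inv().apply(np.array(a[:3])-s['tcp_pos'])).round(1),'yaw deg',np.degrees(y).round(1),end=' ')
if len(a)>3: print('turn',np.round(-((np.radians(a[3])-y+np.pi)%(2*np.pi)-np.pi),3),end=' ')
print('q',s['joint_positions'].round(2),'depth',robot.grip_depth)
E
python3 to.py 533.1 87.3 404 128.1
```

```text
shift [ 536.9 -465.9    0.8] yaw deg 15.6 turn -1.964 q [-1.45  0.26 -0.05  1.26 -0.    1.42] depth 154.70000000000002
```
16 rows of (33.55,-29.1). Length 44.4. Then turn 11 rows of -0.1785.

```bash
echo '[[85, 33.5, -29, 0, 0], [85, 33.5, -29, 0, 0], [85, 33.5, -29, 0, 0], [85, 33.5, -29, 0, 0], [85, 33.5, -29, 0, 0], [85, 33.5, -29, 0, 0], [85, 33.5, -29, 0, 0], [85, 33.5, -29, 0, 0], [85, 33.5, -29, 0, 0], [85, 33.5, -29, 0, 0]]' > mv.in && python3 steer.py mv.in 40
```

```text
refused: ROWS must be one flat list, 5 numbers to a row, no inner brackets. Nothing was moved.
```

The call was refused and nothing moved: it wants one flat list, 5 numbers to a row, no inner brackets. Same move again in that form.

```bash
echo '[85, 33.5, -29, 0, 0, 85, 33.5, -29, 0, 0, 85, 33.5, -29, 0, 0, 85, 33.5, -29, 0, 0, 85, 33.5, -29, 0, 0, 85, 33.5, -29, 0, 0, 85, 33.5, -29, 0, 0, 85, 33.5, -29, 0, 0, 85, 33.5, -29, 0, 0, 85, 33.5, -29, 0, 0]' > mv.in && python3 steer.py mv.in 40
echo '[85, 33.5, -29, 0, 0, 85, 33.5, -29, 0, 0, 85, 33.5, -29, 0, 0, 85, 33.5, -29, 0, 0, 85, 33.5, -29, 0, 0, 85, 33.5, -29, 0, 0, 85, 0, 0, 15, -0.178, 85, 0, 0, 15, -0.178, 85, 0, 0, 15, -0.178, 85, 0, 0, 15, -0.178]' > mv.in && python3 steer.py mv.in
echo '[85, 0, 0, 15, -0.178, 85, 0, 0, 15, -0.178, 85, 0, 0, 15, -0.178, 85, 0, 0, 0, -0.178, 85, 0, 0, 0, -0.178, 85, 0, 0, 0, -0.178, 85, 0, 0, 0, -0.178, 85, 0, 0, 0, 0, 85, 0, 0, 0, 0]' > mv.in && python3 steer.py mv.in
python3 to.py 533.1 87.3 178 128.1
```

```text
time: 1.4
tcp_pos: [386.3, -135.1, 404.7]
orientation: [3.142, -0.0, 0.272]
force: [-0.3, -2.1, 0.3]
grip_width: 84.8
grasp_force: 0.0
time: 2.65
tcp_pos: [532.6, 85.2, 344.0]
orientation: [-3.141, 0.0, 0.99]
force: [0.3, -0.1, -0.4]
grip_width: 84.8
grasp_force: 0.0
time: 3.78
tcp_pos: [532.7, 85.2, 299.6]
orientation: [-3.141, -0.0, 2.226]
force: [-0.1, 0.0, -0.6]
grip_width: 85.3
grasp_force: 0.0
shift [  1.4   1.7 121.6] yaw deg 127.5 turn -0.01 q [ 0.01  0.34 -0.23  1.    0.    0.92] depth 154.70000000000002
```

```bash
echo '[85, 1.4, 1.7, 20, -0.01, 85, 0, 0, 20, 0, 85, 0, 0, 20, 0, 85, 0, 0, 20, 0, 85, 0, 0, 20, 0, 85, 0, 0, 15, 0, 85, 0, 0, 6.5, 0, 85, 0, 0, 0, 0, 85, 0, 0, 0, 0]' > mv.in && python3 steer.py mv.in
echo '[60, 0, 0, 0, 0, 50, 0, 0, 0, 0, 40, 0, 0, 0, 0, 40, 0, 0, 0, 0, 40, 0, 0, 0, 0, 40, 0, 0, 0, 0]' > mv.in && python3 steer.py mv.in 40
python3 to.py 533.1 87.3 178 128.1
```

```text
time: 4.9
tcp_pos: [533.4, 87.3, 178.7]
orientation: [3.141, 0.0, 2.239]
force: [0.1, -0.0, -0.7]
grip_width: 84.6
grasp_force: 0.0
time: 5.65
tcp_pos: [533.2, 87.3, 178.7]
orientation: [3.141, 0.0, 2.24]
force: [-2.1, 0.7, 6.6]
grip_width: 49.4
grasp_force: 41.9
shift [ 0.1 -0.1  0.7] yaw deg 128.3 turn 0.004 q [ 0.01  0.46 -0.41  0.7  -0.    0.91] depth 154.70000000000002
```

```bash
echo '[40, 0, 0, -5, 0, 40, 0, 0, -10, 0, 40, 0, 0, -15, 0, 40, 0, 0, -15, 0, 40, 0, 0, -15, 0, 40, 0, 0, -15, 0, 40, 0, 0, 0, 0]' > mv.in && python3 steer.py mv.in
python3 to.py 546.5 378.9 255 84.6
```

```text
time: 6.52
tcp_pos: [533.5, 87.3, 254.4]
orientation: [3.14, 0.001, 2.24]
force: [-0.1, -0.2, -1.2]
grip_width: 49.0
grasp_force: 41.6
shift [220.7 191.   -0.5] yaw deg 128.3 turn 0.763 q [ 0.01  0.38 -0.3   0.89  0.    0.91] depth 154.70000000000002
```

```bash
echo '[40, 22, 19, 0, 0, 40, 22, 19, 0, 0, 40, 22, 19, 0, 0, 40, 22, 19, 0, 0, 40, 22, 19, 0, 0, 40, 22, 19, 0, 0, 40, 22, 19, 0, 0, 40, 22, 19, 0, 0, 40, 22, 19, 0, 0, 40, 22, 19, 0, 0]' > mv.in && python3 steer.py mv.in
echo '[40, 0, 0, 0, 0.127, 40, 0, 0, 0, 0.127, 40, 0, 0, 0, 0.127, 40, 0, 0, 0, 0.127, 40, 0, 0, 0, 0.127, 40, 0, 0, 0, 0.127, 40, 0, 0, 0, 0]' > mv.in && python3 steer.py mv.in
python3 to.py 546.5 378.9 183 84.6
python3 - <<'E'
from h import *
im,d,c=cloud('top'); cv2.imwrite('pics/f1.png',cv2.resize(im[150:400,30:330,::-1],None,fx=2,fy=2))
E
```

```text
time: 7.78
tcp_pos: [545.6, 378.6, 252.6]
orientation: [-3.141, -0.0, 2.24]
force: [0.2, -0.9, -0.3]
grip_width: 49.1
grasp_force: 41.6
time: 8.65
tcp_pos: [545.7, 377.6, 252.6]
orientation: [-3.141, 0.0, 1.478]
force: [-0.5, 0.0, -0.9]
grip_width: 48.9
grasp_force: 41.6
shift [ 1.4  0.7 69.6] yaw deg 84.7 turn 0.002 q [ 0.48  0.57  0.04  1.04 -0.    2.15] depth 154.70000000000002
```

View pics/f1.png

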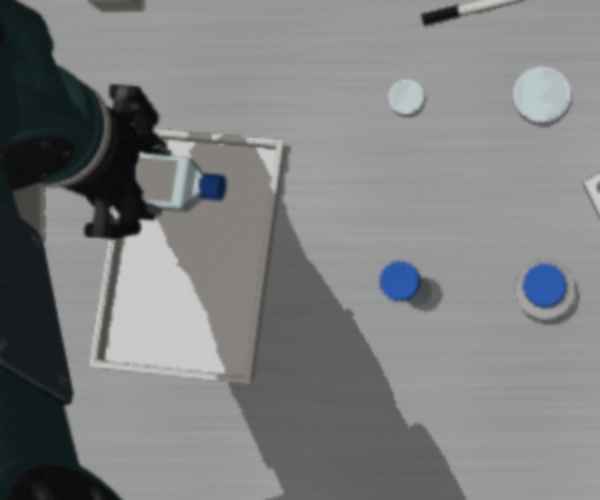

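The flask is held over the far half of the large tray, cap (crop 212,187) towards the stock. I'll lower it.

```bash
echo '[40, 1.4, 0.7, 15, 0, 40, 0, 0, 15, 0, 40, 0, 0, 15, 0, 40, 0, 0, 12, 0, 40, 0, 0, 6, 0, 40, 0, 0, 3, 0, 40, 0, 0, 2, 0, 40, 0, 0, 1, 0, 40, 0, 0, 0, 0]' > mv.in && python3 steer.py mv.in
```

```text
time: 9.82
tcp_pos: [546.7, 379.0, 184.4]
orientation: [3.141, -0.0, 1.478]
force: [-0.2, 0.0, -1.0]
grip_width: 49.2
grasp_force: 41.6
```

```bash
echo '[40, 0, 0, 1, 0, 40, 0, 0, 0, 0]' > mv.in && python3 steer.py mv.in; echo '[40, 0, 0, 0.7, 0, 40, 0, 0, 0, 0]' > mv.in && python3 steer.py mv.in
```

```text
time: 10.07
tcp_pos: [546.6, 379.0, 183.2]
orientation: [-3.142, 0.0, 1.478]
force: [0.4, 0.0, -1.9]
grip_width: 49.1
grasp_force: 41.6
time: 10.32
tcp_pos: [546.6, 379.0, 182.7]
orientation: [3.141, -0.0, 1.478]
force: [-0.9, -0.5, 2.4]
grip_width: 49.1
grasp_force: 42.0
```

```bash
echo '[52, 0, 0, 0, 0, 56, 0, 0, 0, 0, 62, 0, 0, 0, 0, 62, 0, 0, 0, 0, 62, 0, 0, -10, 0, 62, 0, 0, -20, 0, 85, 0, 0, -40, 0, 85, 0, 0, -40, 0, 85, 0, 0, -40, 0, 85, 0, 0, 0, 0]' > mv.in && python3 steer.py mv.in; python3 to.py 448.5 138.3 330 84.6
python3 - <<'E'
from h import *
im,d,c=cloud('top'); P=xyz(c,d); print([P[v,u].round(0).tolist() for u,v in[(160,250),(125,300)]])
E
```

```text
time: 11.58
tcp_pos: [547.0, 379.3, 336.3]
orientation: [3.137, -0.003, 1.478]
force: [-0.2, 0.7, -0.7]
grip_width: 85.0
grasp_force: 0.0
shift [-249.1  -75.7    5.2] yaw deg 84.7 turn 0.001 q [0.48 0.53 0.19 1.23 0.   2.15] depth 154.70000000000002
[[542.0, 301.0, 3.0], [440.0, 367.0, 5.0]]
```

```bash
echo '[85, -35, -11, 0, 0, 85, -35, -11, 0, 0, 85, -35, -11, 0, 0, 85, -35, -11, 0, 0, 85, -35, -11, 0, 0, 85, -35, -11, 0, 0, 85, -35, -10, 0, 0, 85, 0, 0, 0, 0]' > mv.in && python3 steer.py mv.in; python3 to.py 448.5 138.3 260 84.6
```

```text
time: 12.62
tcp_pos: [447.1, 140.7, 332.0]
orientation: [-3.14, 0.001, 1.476]
force: [-0.2, 0.4, 0.4]
grip_width: 85.0
grasp_force: 0.0
shift [-2.2  1.7 72. ] yaw deg 84.5 turn -0.001 q [ 0.13  0.21 -0.33  1.04 -0.    1.8 ] depth 154.70000000000002
```

```bash
python3 - <<'E'
from h import *
im,d,c=cloud('side'); cv2.imwrite('pics/s1.png',im[:,:,::-1])
E
```

```text
(no output)
```

View pics/s1.png

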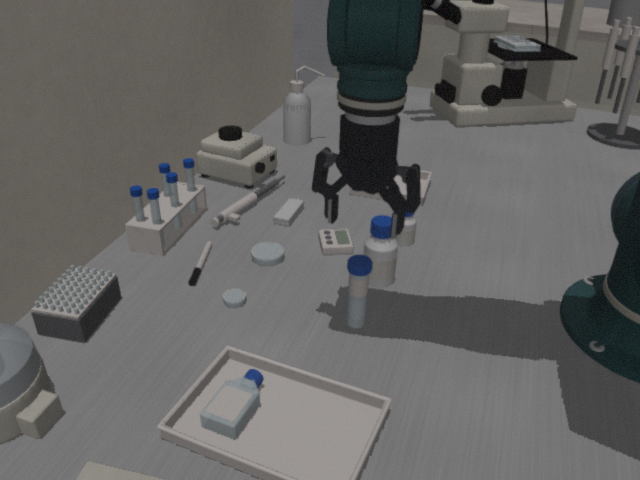

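The flask lies in the tray (232,405), panel up and cap towards the stock. The gripper is above the tube (358,290), so I'll descend.

```bash
echo '[85, -2.2, 1.7, 15, 0, 85, 0, 0, 15, 0, 85, 0, 0, 15, 0, 85, 0, 0, 15, 0, 85, 0, 0, 8, 0, 85, 0, 0, 4, 0, 85, 0, 0, 0, 0, 85, 0, 0, 0, 0]' > mv.in && python3 steer.py mv.in
echo '[60, 0, 0, 0, 0, 45, 0, 0, 0, 0, 38, 0, 0, 0, 0, 30, 0, 0, 0, 0, 25, 0, 0, 0, 0, 25, 0, 0, 0, 0, 25, 0, 0, 0, 0]' > mv.in && python3 steer.py mv.in 40
```

```text
time: 13.68
tcp_pos: [449.8, 139.9, 260.8]
orientation: [3.141, -0.0, 1.478]
force: [-0.8, 0.0, -0.1]
grip_width: 85.1
grasp_force: 0.0
time: 14.55
tcp_pos: [449.7, 139.8, 260.7]
orientation: [3.141, -0.0, 1.478]
force: [-1.1, 0.8, 5.8]
grip_width: 33.5
grasp_force: 39.3
```

```bash
echo '[25, 0, 0, -5, 0, 25, 0, 0, -10, 0, 25, 0, 0, -15, 0, 25, 0, 0, -20, 0, 25, 0, 0, -20, 0, 25, 0, 0, 0, 0]' > mv.in && python3 steer.py mv.in; python3 to.py 443.7 332.5 330 84.6
```

```text
time: 15.3
tcp_pos: [450.0, 139.8, 331.8]
orientation: [3.139, -0.001, 1.478]
force: [-0.1, 1.0, 0.4]
grip_width: 33.3
grasp_force: 39.8
shift [191.2 -24.2   1.9] yaw deg 84.7 turn 0.001 q [ 0.13  0.21 -0.33  1.03 -0.    1.79] depth 154.70000000000002
```

```bash
echo '[25, 15, -2, 0, 0, 25, 32, -4, 0, 0, 25, 32, -4, 0, 0, 25, 32, -4, 0, 0, 25, 32, -4, 0, 0, 25, 32, -4, 0, 0, 25, 16, -2, 0, 0, 25, 0, 0, 0, 0]' > mv.in && python3 steer.py mv.in; python3 to.py 443.7 332.5 265 84.6
python3 - <<'E'
from h import *
im,d,c=cloud('side'); cv2.imwrite('pics/s2.png',im[:,:,::-1])
E
```

```text
time: 16.3
tcp_pos: [443.2, 333.0, 329.8]
orientation: [-3.141, 0.001, 1.479]
force: [-0.8, -0.1, -1.0]
grip_width: 33.9
grasp_force: 39.8
shift [-0.4  0.6 64.8] yaw deg 84.8 turn 0.003 q [ 0.5   0.35 -0.13  1.09 -0.    2.16] depth 154.70000000000002
```

View pics/s2.png

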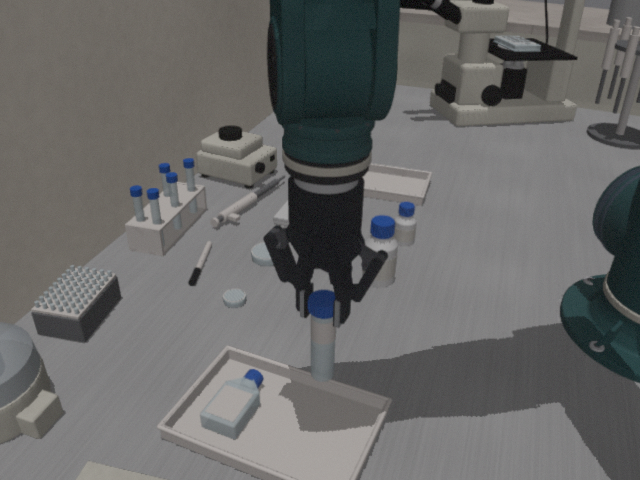

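The tube hangs upright in the gripper over the tray (bottom at 322,380). I'll lower it by about 65 mm.

```bash
echo '[25, 0, 0, 15, 0, 25, 0, 0, 15, 0, 25, 0, 0, 15, 0, 25, 0, 0, 10, 0, 25, 0, 0, 5, 0, 25, 0, 0, 2, 0, 25, 0, 0, 1, 0, 25, 0, 0, 0, 0]' > mv.in && python3 steer.py mv.in;echo '[25, 0, 0, 1, 0, 25, 0, 0, 0, 0]' > mv.in && python3 steer.py mv.in;  echo '[25, 0, 0, 0.7, 0, 25, 0, 0, 0, 0]' > mv.in && python3 steer.py mv.in
```

```text
time: 17.35
tcp_pos: [443.6, 332.3, 267.7]
orientation: [3.141, -0.0, 1.478]
force: [0.1, 0.7, -0.1]
grip_width: 33.7
grasp_force: 39.8
time: 17.6
tcp_pos: [443.5, 332.2, 266.5]
orientation: [3.142, -0.0, 1.478]
force: [-0.7, -0.4, -0.3]
grip_width: 34.3
grasp_force: 39.8
time: 17.85
tcp_pos: [443.5, 332.2, 265.7]
orientation: [-3.142, 0.0, 1.478]
force: [-0.6, -0.6, -0.4]
grip_width: 33.8
grasp_force: 39.8
```

```bash
echo '[25, 0, 0, 0.8, 0, 25, 0, 0, 0, 0]' > mv.in && python3 steer.py mv.in;echo '[25, 0, 0, 0.5, 0, 25, 0, 0, 0, 0]' > mv.in && python3 steer.py mv.in
```

```text
time: 18.1
tcp_pos: [443.5, 332.2, 264.9]
orientation: [-3.142, 0.0, 1.478]
force: [-0.8, -0.9, -0.2]
grip_width: 33.4
grasp_force: 39.8
time: 18.35
tcp_pos: [443.5, 332.3, 264.8]
orientation: [3.141, -0.0, 1.478]
force: [-1.4, 0.6, 3.7]
grip_width: 33.9
grasp_force: 40.3
```

```bash
echo '[36, 0, 0, 0, 0, 40, 0, 0, 0, 0, 50, 0, 0, 0, 0, 85, 0, 0, 0, 0, 85, 0, 0, 0, 0, 85, 0, 0, -15, 0, 85, 0, 0, -30, 0, 85, 0, 0, -30, 0, 85, 0, 0, 0, 0]' > mv.in && python3 steer.py mv.in; python3 to.py 443.2 8.5 340 84.6
```

```text
time: 19.48
tcp_pos: [443.9, 332.4, 342.4]
orientation: [3.138, -0.002, 1.478]
force: [0.3, -0.4, 0.4]
grip_width: 84.9
grasp_force: 0.0
shift [-322.6   29.3    1.7] yaw deg 84.7 turn 0.001 q [ 0.5   0.34 -0.11  1.12  0.    2.16] depth 154.70000000000002
```

```bash
echo '[85, -16, 1.5, 0, 0, 85, -36, 3.3, 0, 0, 85, -36, 3.3, 0, 0, 85, -36, 3.3, 0, 0, 85, -36, 3.3, 0, 0, 85, -36, 3.3, 0, 0, 85, -36, 3.3, 0, 0, 85, -36, 3.3, 0, 0, 85, -36, 3.3, 0, 0, 85, -18, 1.4, 0, 0]' > mv.in && python3 steer.py mv.in;echo '[85, 0, 0, 0, 0]' > mv.in && python3 steer.py mv.in; python3 to.py 443.2 8.5 256 84.6
```

```text
time: 20.72
tcp_pos: [441.9, 6.9, 338.9]
orientation: [-3.14, 0.0, 1.476]
force: [0.6, 0.2, 0.4]
grip_width: 84.8
grasp_force: 0.0
time: 20.85
tcp_pos: [442.2, 7.6, 339.0]
orientation: [-3.141, 0.0, 1.475]
force: [-0.9, -0.1, -0.1]
grip_width: 85.1
grasp_force: 0.0
shift [ 1.  1. 83.] yaw deg 84.5 turn -0.001 q [-0.17  0.16 -0.37  1.04 -0.    1.5 ] depth 154.70000000000002
```

```bash
echo '[85, 0.5, 1, 15, 0, 85, 0, 0, 20, 0, 85, 0, 0, 20, 0, 85, 0, 0, 15, 0, 85, 0, 0, 8, 0, 85, 0, 0, 5, 0, 85, 0, 0, 0, 0, 85, 0, 0, 0, 0]' > mv.in && python3 steer.py mv.in
echo '[60, 0, 0, 0, 0, 48, 0, 0, 0, 0, 40, 0, 0, 0, 0, 30, 0, 0, 0, 0, 28, 0, 0, 0, 0, 28, 0, 0, 0, 0, 28, 0, 0, 0, 0]' > mv.in && python3 steer.py mv.in 60; echo '[28, 0, 0, -5, 0, 28, 0, 0, -10, 0, 28, 0, 0, -15, 0, 28, 0, 0, -20, 0, 28, 0, 0, -30, 0, 28, 0, 0, 0, 0]' > mv.in && python3 steer.py mv.in; python3 to.py 450.3 402.1 336 84.6
```

```text
time: 21.85
tcp_pos: [444.0, 9.3, 256.8]
orientation: [3.141, 0.0, 1.478]
force: [-0.6, -0.4, 0.5]
grip_width: 84.9
grasp_force: 0.0
time: 22.72
tcp_pos: [444.0, 9.2, 256.8]
orientation: [3.141, 0.0, 1.478]
force: [0.0, 0.3, 5.8]
grip_width: 36.8
grasp_force: 59.8
time: 23.48
tcp_pos: [444.3, 9.2, 338.4]
orientation: [3.138, 0.0, 1.478]
force: [0.6, -0.1, -2.2]
grip_width: 36.5
grasp_force: 60.5
shift [391.8 -30.5   2.2] yaw deg 84.7 turn 0.001 q [-0.16  0.16 -0.37  1.03 -0.    1.5 ] depth 154.70000000000002
```

The straight path crosses the placed tube (119 mm tall), so I'll lift another 65 mm first.

```bash
echo '[28, 0, 0, -15, 0, 28, 0, 0, -30, 0, 28, 0, 0, -20, 0, 28, 0, 0, 0, 0]' > mv.in && python3 steer.py mv.in;echo '[28, 16, -1.2, 0, 0, 28, 38, -3, 0, 0, 28, 38, -3, 0, 0, 28, 38, -3, 0, 0, 28, 38, -3, 0, 0, 28, 38, -3, 0, 0, 28, 38, -3, 0, 0, 28, 38, -3, 0, 0, 28, 38, -3, 0, 0, 28, 38, -3, 0, 0]' > mv.in && python3 steer.py mv.in; echo '[28, 20, -2, 0, 0, 28, 14, 0, 0, 0, 28, 0, 0, 0, 0]' > mv.in && python3 steer.py mv.in; python3 to.py 450.3 402.1 260.8 84.6
```

```text
time: 23.98
tcp_pos: [444.0, 9.2, 401.7]
orientation: [3.14, 0.0, 1.478]
force: [0.8, -0.3, -2.9]
grip_width: 36.6
grasp_force: 60.6
time: 25.22
tcp_pos: [448.1, 370.4, 400.0]
orientation: [-3.14, 0.001, 1.478]
force: [1.6, -0.9, -1.0]
grip_width: 36.7
grasp_force: 60.6
time: 25.6
tcp_pos: [450.1, 402.7, 401.0]
orientation: [-3.141, 0.001, 1.478]
force: [0.2, -0.9, -2.2]
grip_width: 36.5
grasp_force: 60.6
shift [ -0.5   0.3 140.2] yaw deg 84.7 turn 0.002 q [ 0.59  0.4   0.15  1.32 -0.    2.26] depth 154.70000000000002
```

```bash
python3 - <<'E'
from h import *
im,d,c=cloud('side'); cv2.imwrite('pics/s3.png',im[:,:,::-1])
E
```

```text
(no output)
```

View pics/s3.png

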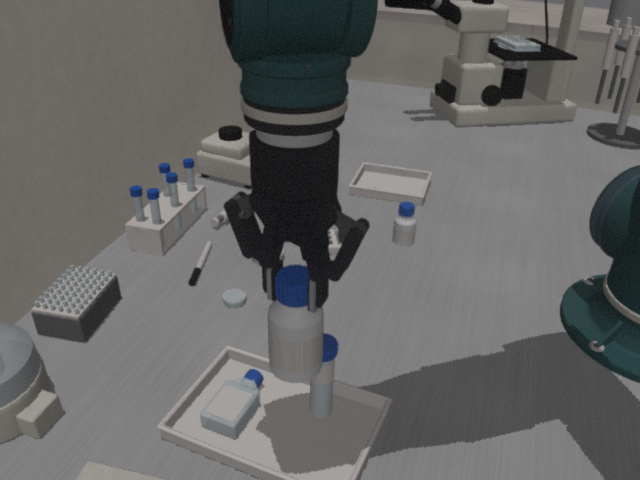

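The bottle is upright over the tray, and the tube stands at (322,390), clear of it. I'll descend.

```bash
echo '[28, 0, 0, 20, 0, 28, 0, 0, 25, 0, 28, 0, 0, 25, 0, 28, 0, 0, 25, 0, 28, 0, 0, 20, 0, 28, 0, 0, 12, 0, 28, 0, 0, 6, 0, 28, 0, 0, 2, 0, 28, 0, 0, 0, 0]' > mv.in && python3 steer.py mv.in;echo '[28, 0, 0, 1, 0, 28, 0, 0, 0, 0]' > mv.in && python3 steer.py mv.in;  echo '[28, 0, 0, 0.8, 0, 28, 0, 0, 0, 0]' > mv.in && python3 steer.py mv.in; echo '[28, 0, 0, 0.8, 0, 28, 0, 0, 0, 0]' > mv.in && python3 steer.py mv.in
```

```text
time: 26.78
tcp_pos: [450.3, 402.4, 266.9]
orientation: [3.141, -0.0, 1.478]
force: [-0.6, -0.1, -1.7]
grip_width: 36.4
grasp_force: 60.6
time: 27.02
tcp_pos: [450.2, 402.4, 265.6]
orientation: [3.141, -0.0, 1.478]
force: [-0.5, 0.5, -2.4]
grip_width: 36.8
grasp_force: 60.6
time: 27.28
tcp_pos: [450.1, 402.4, 264.6]
orientation: [-3.142, 0.0, 1.478]
force: [-0.5, -1.1, -1.8]
grip_width: 36.6
grasp_force: 60.6
time: 27.52
tcp_pos: [450.2, 402.4, 263.8]
orientation: [-3.142, 0.0, 1.478]
force: [0.3, -0.4, -1.5]
grip_width: 36.5
grasp_force: 60.6
```

```bash
echo '[28, 0, 0, 1, 0, 28, 0, 0, 1, 0, 28, 0, 0, 0, 0]' > mv.in && python3 steer.py mv.in;echo '[28, 0, 0, 0.6, 0, 28, 0, 0, 0, 0]' > mv.in && python3 steer.py mv.in; echo '[28, 0, 0, 0.5, 0, 28, 0, 0, 0, 0]' > mv.in && python3 steer.py mv.in
```

```text
time: 27.9
tcp_pos: [450.1, 402.4, 261.8]
orientation: [-3.141, 0.0, 1.478]
force: [-0.3, 0.2, -1.7]
grip_width: 36.7
grasp_force: 60.6
time: 28.15
tcp_pos: [450.2, 402.4, 261.3]
orientation: [-3.142, -0.0, 1.478]
force: [1.1, -0.3, -1.5]
grip_width: 36.5
grasp_force: 60.6
time: 28.4
tcp_pos: [450.2, 402.4, 260.9]
orientation: [3.141, -0.0, 1.478]
force: [-0.8, -0.1, -0.6]
grip_width: 36.5
grasp_force: 60.9
```

```bash
echo '[28, 0, 0, 0.4, 0, 28, 0, 0, 0, 0]' > mv.in && python3 steer.py mv.in; echo '[38, 0, 0, 0, 0, 42, 0, 0, 0, 0, 50, 0, 0, 0, 0, 85, 0, 0, 0, 0, 85, 0, 0, 0, 0, 85, 0, 0, -15, 0, 85, 0, 0, -30, 0, 85, 0, 0, -30, 0, 85, 0, 0, 0, 0]' > mv.in && python3 steer.py mv.in; python3 to.py 648 151.9 300 180
```

```text
time: 28.65
tcp_pos: [450.2, 402.4, 260.8]
orientation: [3.141, -0.0, 1.478]
force: [-0.8, -0.6, 5.2]
grip_width: 36.5
grasp_force: 61.4
time: 29.78
tcp_pos: [450.5, 402.7, 338.5]
orientation: [3.138, -0.003, 1.478]
force: [-0.3, 1.5, -0.2]
grip_width: 85.1
grasp_force: 0.0
shift [-231.5  219.8   38.6] yaw deg 84.7 turn -1.664 q [0.59 0.42 0.01 1.16 0.   2.26] depth 154.70000000000002
```

```bash
echo '[85, -13, 12, 0, 0, 85, -26, 24.5, 0, 0, 85, -26, 24.5, 0, 0, 85, -26, 24.5, 0, 0, 85, -26, 24.5, 0, 0, 85, -26, 24.5, 0, 0, 85, -26, 24.5, 0, 0, 66, -26, 24.5, 0, 0, 66, -26, 24.5, 0, 0, 66, -12, 12, 0, 0]' > mv.in && python3 steer.py mv.in; echo '[66, 0, 0, 30, -0.056, 66, 0, 0, 30, -0.056, 66, 0, 0, 30, 0, 66, 0, 0, 20, 0, 66, 0, 0, 0, 0]' > mv.in && python3 steer.py mv.in; python3 to.py 648 151.9 176 91.1
python3 - <<'E'
from h import *
im,d,c=cloud('top'); cv2.imwrite('pics/t2.png',im[:,:,::-1])
E
```

```text
time: 31.02
tcp_pos: [648.5, 147.7, 334.5]
orientation: [-3.14, 0.0, 1.476]
force: [0.3, 0.2, 0.6]
grip_width: 65.9
grasp_force: 0.0
time: 31.65
tcp_pos: [646.9, 149.8, 223.9]
orientation: [-3.138, 0.0, 1.59]
force: [0.5, 0.4, 0.1]
grip_width: 65.9
grasp_force: 0.0
shift [ 2.1  1.3 47.9] yaw deg 91.1 turn -0.0 q [ 0.11  0.59 -0.    0.98  0.    1.66] depth 154.70000000000002
```

View pics/t2.png

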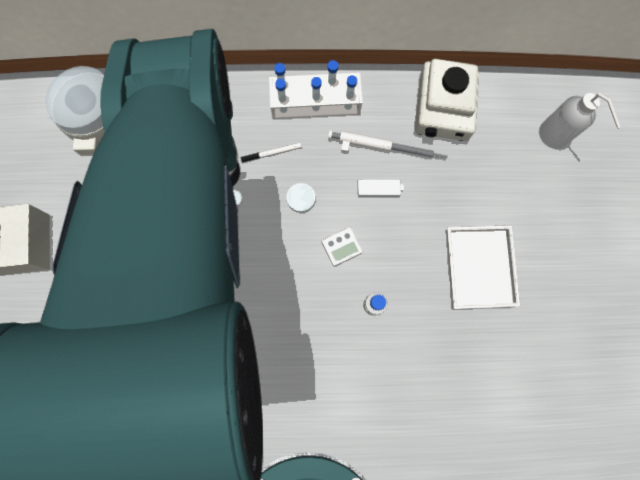

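The arm hides the dish in this view. The pen end (243,158) and the large dish (301,197) are clear of the fingers, so I'll go down and grip.

```bash
echo '[66, 2, 1.3, 15, 0, 66, 0, 0, 15, 0, 66, 0, 0, 10, 0, 66, 0, 0, 5, 0, 66, 0, 0, 2.5, 0, 66, 0, 0, 0, 0]' > mv.in && python3 steer.py mv.in; python3 to.py 648 151.9 175 91.1
python3 - <<'E'
from h import *
im,d,c=cloud('side'); cv2.imwrite('pics/s4.png',cv2.resize(im[180:360,130:370,::-1],None,fx=3,fy=3))
E
```

```text
time: 32.45
tcp_pos: [648.9, 152.0, 178.0]
orientation: [3.141, -0.0, 1.59]
force: [-0.1, 1.1, -0.3]
grip_width: 66.2
grasp_force: 0.0
shift [-0.1 -0.9  3. ] yaw deg 91.1 turn -0.0 q [ 0.11  0.64 -0.06  0.87  0.    1.66] depth 154.70000000000002
```

View pics/s4.png

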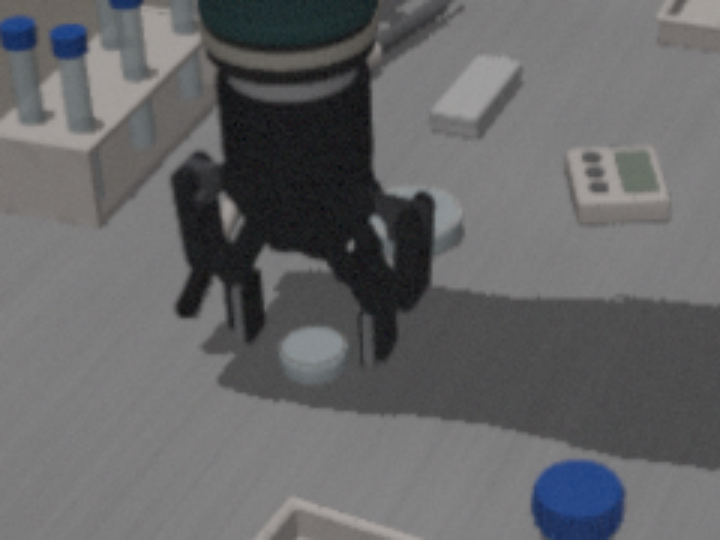

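The dish (crop 313,355) sits midway between the fingertips (245,335) and (378,362). I'll go down 2.5 mm and close.

```bash
echo '[66, 0, -0.5, 2.5, 0, 66, 0, 0, 0, 0, 52, 0, 0, 0, 0, 44, 0, 0, 0, 0, 38, 0, 0, 0, 0, 32, 0, 0, 0, 0, 32, 0, 0, 0, 0, 32, 0, 0, 0, 0]' > mv.in && python3 steer.py mv.in 30
```

```text
time: 33.5
tcp_pos: [648.4, 152.0, 175.7]
orientation: [3.141, -0.0, 1.59]
force: [-1.4, 0.8, 6.5]
grip_width: 36.2
grasp_force: 29.8
```

```bash
echo '[32, 0, 0, -5, 0, 32, 0, 0, -10, 0, 32, 0, 0, -20, 0, 32, 0, 0, -30, 0, 32, 0, 0, -25, 0, 32, 0, 0, 0, 0]' > mv.in && python3 steer.py mv.in; python3 to.py 500.4 -324.5 266 91.1
```

```text
time: 34.25
tcp_pos: [648.8, 152.0, 267.7]
orientation: [3.138, -0.0, 1.59]
force: [0.3, -0.6, 0.1]
grip_width: 36.1
grasp_force: 30.0
shift [-473.6 -157.4    1. ] yaw deg 91.1 turn -0.0 q [0.11 0.57 0.07 1.07 0.   1.66] depth 154.70000000000002
```

```bash
echo '[32, -17, -5.6, 0, 0, 32, -38, -12.6, 0, 0, 32, -38, -12.6, 0, 0, 32, -38, -12.6, 0, 0, 32, -38, -12.6, 0, 0, 32, -38, -12.6, 0, 0, 32, -38, -12.6, 0, 0, 32, -38, -12.6, 0, 0, 32, -38, -12.6, 0, 0, 32, -38, -12.6, 0, 0]' > mv.in && python3 steer.py mv.in; echo '[32, -38, -12.6, 0, 0, 32, -38, -12.6, 0, 0, 32, -25, -9, 0, 0, 32, -12, -4, 0, 0, 32, 0, 0, 0, 0]' > mv.in && python3 steer.py mv.in;python3 to.py 500.4 -324.5 180 91.1
python3 - <<'E'
from h import *
im,d,c=cloud('top'); cv2.imwrite('pics/t3.png',im[:,:,::-1])
E
```

```text
time: 35.5
tcp_pos: [534.7, -210.8, 264.5]
orientation: [-3.14, -0.001, 1.589]
force: [-1.0, 0.0, -0.0]
grip_width: 36.2
grasp_force: 30.0
time: 36.12
tcp_pos: [499.6, -323.2, 264.9]
orientation: [-3.141, -0.001, 1.589]
force: [-0.4, 0.3, -1.0]
grip_width: 36.2
grasp_force: 30.0
shift [-1.4  0.9 84.9] yaw deg 91.0 turn -0.001 q [-0.71  0.45 -0.14  0.98  0.    0.84] depth 154.70000000000002
```

View pics/t3.png

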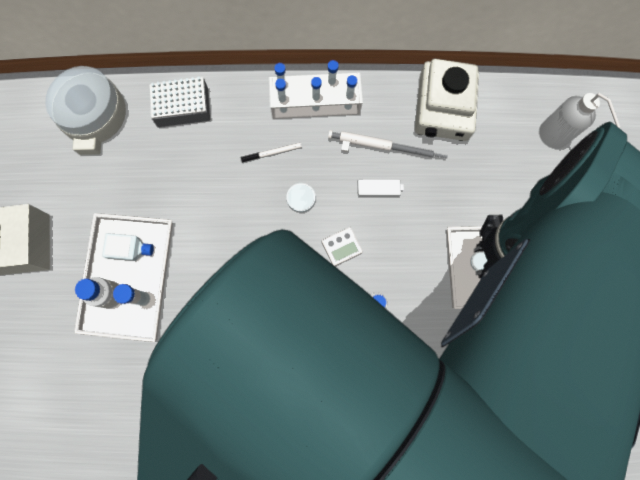

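All three passage items stand or lie in the large tray. The dish (478,262) is held over the small tray's inner half, so I'll lower it.

```bash
echo '[32, -1, 0.9, 20, 0, 32, 0, 0, 25, 0, 32, 0, 0, 20, 0, 32, 0, 0, 10, 0, 32, 0, 0, 5, 0, 32, 0, 0, 2, 0, 32, 0, 0, 0, 0]' > mv.in && python3 steer.py mv.in;echo '[32, 0, 0, 1, 0, 32, 0, 0, 0, 0]' > mv.in && python3 steer.py mv.in;python3 to.py 500.4 -324.5 179.7 91.1
```

```text
time: 37.05
tcp_pos: [501.2, -323.9, 183.8]
orientation: [3.141, 0.0, 1.59]
force: [0.7, 0.4, -0.2]
grip_width: 36.4
grasp_force: 30.0
time: 37.3
tcp_pos: [501.1, -324.0, 182.6]
orientation: [3.141, 0.0, 1.59]
force: [0.1, -0.1, 0.3]
grip_width: 36.1
grasp_force: 30.0
shift [-0.5 -0.7  2.9] yaw deg 91.1 turn -0.0 q [-0.71  0.53 -0.26  0.78  0.    0.84] depth 154.70000000000002
```

```bash
for i in 1; do echo '[32, 0, 0, 1, 0, 32, 0, 0, 0.8, 0, 32, 0, 0, 0, 0]' > mv.in && python3 steer.py mv.in; done; echo '[32, 0, 0, 0.6, 0, 32, 0, 0, 0, 0]' > mv.in && python3 steer.py mv.in; echo '[32, 0, 0, 0.6, 0, 32, 0, 0, 0, 0]' > mv.in && python3 steer.py mv.in
```

```text
time: 37.67
tcp_pos: [501.0, -323.9, 180.5]
orientation: [-3.141, -0.0, 1.59]
force: [0.4, -0.3, 0.3]
grip_width: 36.2
grasp_force: 30.0
time: 37.92
tcp_pos: [501.0, -323.9, 179.9]
orientation: [-3.142, -0.0, 1.59]
force: [0.3, -0.3, 0.2]
grip_width: 36.2
grasp_force: 30.0
time: 38.17
tcp_pos: [501.0, -323.9, 179.7]
orientation: [3.141, 0.0, 1.59]
force: [-1.4, 0.2, 5.8]
grip_width: 36.4
grasp_force: 30.4
```

```bash
echo '[39, 0, 0, 0, 0, 44, 0, 0, 0, 0, 60, 0, 0, 0, 0, 60, 0, 0, 0, 0, 60, 0, 0, -10, 0, 60, 0, 0, -25, 0, 60, 0, 0, -40, 0, 70, 0, 0, -40, 0, 70, 0, 0, 0, 0]' > mv.in && python3 steer.py mv.in; python3 to.py 428.7 -132.2 295 91.1
```

```text
time: 39.3
tcp_pos: [501.6, -324.3, 297.9]
orientation: [3.138, 0.004, 1.59]
force: [-0.2, 0.4, 0.2]
grip_width: 69.9
grasp_force: 0.0
shift [193.5 -69.2   1.9] yaw deg 91.1 turn -0.0 q [-0.71  0.43 -0.08  1.05 -0.    0.84] depth 154.70000000000002
```

```bash
echo '[70, 16, -6, 0, 0, 70, 34, -12, 0, 0, 70, 34, -12, 0, 0, 70, 34, -12, 0, 0, 70, 34, -12, 0, 0, 70, 28, -10, 0, 0, 70, 13, -5, 0, 0, 70, 0, 0, 0, 0]' > mv.in && python3 steer.py mv.in; python3 to.py 428.7 -132.2 233 91.1
```

```text
time: 40.3
tcp_pos: [428.4, -132.0, 294.4]
orientation: [3.141, 0.0, 1.591]
force: [-0.0, -1.1, -0.6]
grip_width: 69.6
grasp_force: 0.0
shift [-0.2  0.3 61.4] yaw deg 91.1 turn 0.001 q [-0.48  0.2  -0.45  0.92 -0.    1.07] depth 154.70000000000002
```

```bash
python3 - <<'E'
from h import *
im,d,c=cloud('side'); cv2.imwrite('pics/s5.png',cv2.resize(im[120:320,280:520,::-1],None,fx=3,fy=3))
E
```

View pics/s5.png

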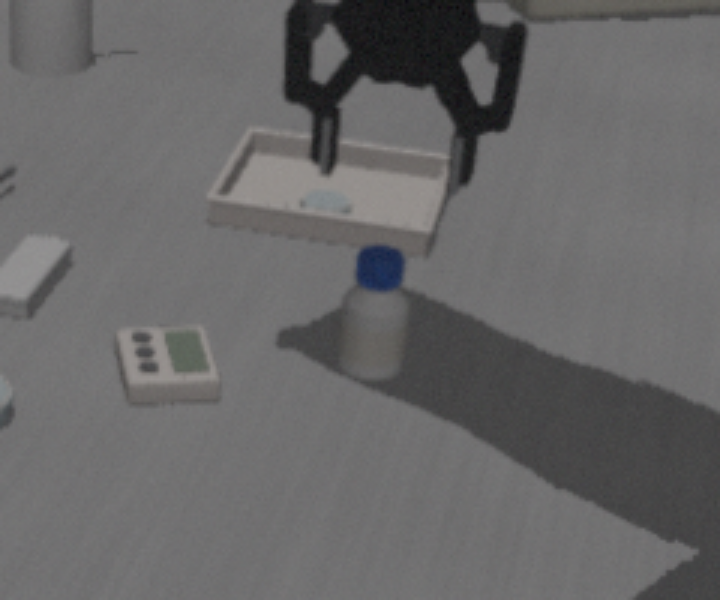

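The dish lies in the small tray (crop 325,200), and the open gripper is above the small bottle's cap (380,267). I'll descend and grip.

```bash
echo '[70, 0, 0, 15, 0, 70, 0, 0, 20, 0, 70, 0, 0, 15, 0, 70, 0, 0, 8, 0, 70, 0, 0, 3, 0, 70, 0, 0, 0, 0, 70, 0, 0, 0, 0]' > mv.in && python3 steer.py mv.in
echo '[50, 0, 0, 0, 0, 40, 0, 0, 0, 0, 32, 0, 0, 0, 0, 26, 0, 0, 0, 0, 20, 0, 0, 0, 0, 20, 0, 0, 0, 0, 20, 0, 0, 0, 0]' > mv.in && python3 steer.py mv.in 50; echo '[20, 0, 0, -5, 0, 20, 0, 0, -10, 0, 20, 0, 0, -20, 0, 20, 0, 0, -25, 0, 20, 0, 0, -20, 0, 20, 0, 0, 0, 0]' > mv.in && python3 steer.py mv.in; python3 to.py 500.4 -384.5 312 91.1
```

```text
time: 41.22
tcp_pos: [428.6, -132.4, 233.8]
orientation: [3.141, 0.0, 1.59]
force: [0.9, 0.3, -0.6]
grip_width: 70.2
grasp_force: 0.0
time: 42.1
tcp_pos: [428.5, -132.3, 233.6]
orientation: [3.141, 0.0, 1.59]
force: [0.0, 0.6, 6.3]
grip_width: 26.1
grasp_force: 48.7
time: 42.85
tcp_pos: [428.7, -132.4, 314.7]
orientation: [3.139, 0.001, 1.59]
force: [0.6, -0.0, -1.2]
grip_width: 26.1
grasp_force: 49.3
shift [-253.4   66.9    3.2] yaw deg 91.1 turn -0.0 q [-0.48  0.18 -0.41  0.97 -0.    1.07] depth 154.70000000000002
```

```bash
echo '[20, -16, 4.3, 0, 0, 20, -36, 9.8, 0, 0, 20, -36, 9.8, 0, 0, 20, -36, 9.8, 0, 0, 20, -36, 9.8, 0, 0, 20, -36, 9.8, 0, 0, 20, -36, 9.8, 0, 0, 20, -22, 6, 0, 0, 20, 0, 0, 0, 0]' > mv.in && python3 steer.py mv.in; python3 to.py 501.6 -384.5 238 91.1
```

```text
time: 43.98
tcp_pos: [502.2, -387.0, 311.6]
orientation: [-3.14, -0.001, 1.588]
force: [0.2, -0.1, -0.5]
grip_width: 25.9
grasp_force: 49.3
shift [ 2.5 -0.5 73.6] yaw deg 91.0 turn -0.002 q [-0.79  0.49  0.05  1.14 -0.    0.77] depth 154.70000000000002
```

```bash
python3 - <<'E'
from h import *
im,d,c=cloud('side'); cv2.imwrite('pics/s6.png',cv2.resize(im[50:250,280:520,::-1],None,fx=3,fy=3))
E
```

```text
(no output)
```

View pics/s6.png

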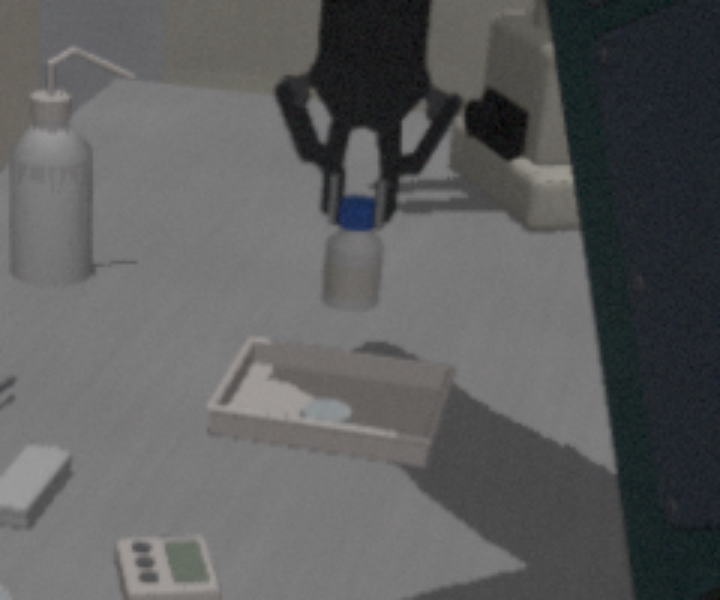

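The bottle hangs upright (352,255), with the dish (326,411) clear of it. I'll lower to a TCP height of about 237.6.

```bash
echo '[20, 2.5, 0, 15, 0, 20, 0, 0, 20, 0, 20, 0, 0, 20, 0, 20, 0, 0, 10, 0, 20, 0, 0, 4, 0, 20, 0, 0, 2, 0, 20, 0, 0, 0, 0]' > mv.in && python3 steer.py mv.in;echo '[20, 0, 0, 1, 0, 20, 0, 0, 0, 0]' > mv.in && python3 steer.py mv.in; echo '[20, 0, 0, 0.7, 0, 20, 0, 0, 0, 0]' > mv.in && python3 steer.py mv.in; echo '[20, 0, 0, 0.7, 0, 20, 0, 0, 0, 0]' > mv.in && python3 steer.py mv.in
```

```text
time: 44.9
tcp_pos: [502.3, -382.5, 242.8]
orientation: [3.141, 0.0, 1.59]
force: [0.2, 0.8, -1.1]
grip_width: 26.3
grasp_force: 49.3
time: 45.15
tcp_pos: [502.3, -382.4, 241.5]
orientation: [3.141, 0.0, 1.59]
force: [-0.1, -0.4, -0.4]
grip_width: 26.1
grasp_force: 49.3
time: 45.4
tcp_pos: [502.2, -382.4, 240.7]
orientation: [-3.142, -0.0, 1.59]
force: [-0.1, -0.3, -0.6]
grip_width: 26.0
grasp_force: 49.3
time: 45.65
tcp_pos: [502.2, -382.4, 239.9]
orientation: [-3.141, -0.0, 1.59]
force: [-0.6, 0.2, -0.1]
grip_width: 26.4
grasp_force: 49.3
```

```bash
echo '[20, 0, 0, 1, 0, 20, 0, 0, 0.8, 0, 20, 0, 0, 0, 0]' > mv.in && python3 steer.py mv.in;echo '[20, 0, 0, 0.5, 0, 20, 0, 0, 0, 0]' > mv.in && python3 steer.py mv.in; echo '[20, 0, 0, 0.5, 0, 20, 0, 0, 0, 0]' > mv.in && python3 steer.py mv.in
```

```text
time: 46.02
tcp_pos: [502.2, -382.4, 238.1]
orientation: [-3.142, -0.0, 1.59]
force: [-0.5, 0.7, -0.0]
grip_width: 26.0
grasp_force: 49.3
time: 46.28
tcp_pos: [502.3, -382.4, 237.7]
orientation: [3.142, 0.0, 1.59]
force: [0.4, -1.3, -1.2]
grip_width: 26.2
grasp_force: 49.5
time: 46.52
tcp_pos: [502.3, -382.4, 237.7]
orientation: [3.141, 0.0, 1.59]
force: [-0.9, 0.3, 5.2]
grip_width: 26.0
grasp_force: 50.2
```

```bash
echo '[29, 0, 0, 0, 0, 34, 0, 0, 0, 0, 50, 0, 0, 0, 0, 70, 0, 0, 0, 0, 70, 0, 0, -15, 0, 70, 0, 0, -30, 0, 70, 0, 0, -40, 0, 70, 0, 0, -40, 0]' > mv.in && python3 steer.py mv.in; echo '[70, 0, 30, 0, 0, 70, 0, 40, 0, 0, 70, 0, 40, 0, 0, 70, 0, 40, 0, 0, 70, 0, 40, 0, 0, 70, 0, 20, 0, 0, 70, 0, 0, 0, 0, 70, 0, 0, 0, 0]' > mv.in && python3 steer.py mv.in
python3 - <<'E'
from h import *
im,d,c=cloud('top'); cv2.imwrite('pics/t4.png',im[:,:,::-1]); P=xyz(c,d)
for nm,u,v,w,zl,zh in [('box',380,188,32,9,30),('timer',342,246,26,9,30),('ldish',301,197,20,7,30),('sdish',476,255,25,11,19),('ltray',124,277,75,15,25),('stray',482,267,55,19,25)]:
    Q=P[v-w:v+w,u-w:u+w].reshape(-1,3); Q=Q[(Q[:,2]>zl)&(Q[:,2]<zh)]
    print(nm,len(Q),cv2.minAreaRect(Q[:,:2].astype(np.float32)))
B=P[:,:,:].reshape(-1,3)
for nm,x,y,zl in [('tube',443.7,332.5,110),('lb',450,402,110),('sb',502,-382,75),('flask',545,363,24)]:
    Q=B[(np.hypot(B[:,0]-x,B[:,1]-y)<45)&(B[:,2]>zl)]
    if len(Q): print(nm,len(Q),np.median(Q,axis=0).round(1),Q.min(0).round(),Q.max(0).round())
E
```

```text
time: 47.52
tcp_pos: [502.1, -382.2, 364.6]
orientation: [3.141, 0.001, 1.59]
force: [0.2, -1.3, 1.0]
grip_width: 69.9
grasp_force: 0.0
time: 48.52
tcp_pos: [711.6, -378.5, 362.9]
orientation: [3.141, 0.0, 1.59]
force: [-0.5, 0.1, -0.3]
grip_width: 69.9
grasp_force: 0.0
box 0 ((0.0, 0.0), (0.0, 0.0), 0.0)
timer 0 ((0.0, 0.0), (0.0, 0.0), 0.0)
ldish 0 ((0.0, 0.0), (0.0, 0.0), 0.0)
sdish 0 ((0.0, 0.0), (0.0, 0.0), 0.0)
ltray 1447 ((487.37493896484375, 368.3950500488281), (168.4916534423828, 247.41046142578125), 84.7927017211914)
stray 0 ((0.0, 0.0), (0.0, 0.0), 0.0)
tube 331 [441.3 328.7 118.8] [424. 312. 111.] [460. 347. 123.]
lb 366 [450.  399.3 119. ] [432. 381. 110.] [469. 420. 123.]
flask 864 [544.  367.5  30. ] [520. 318.  24.] [571. 407.  36.]
```

View pics/t4.png

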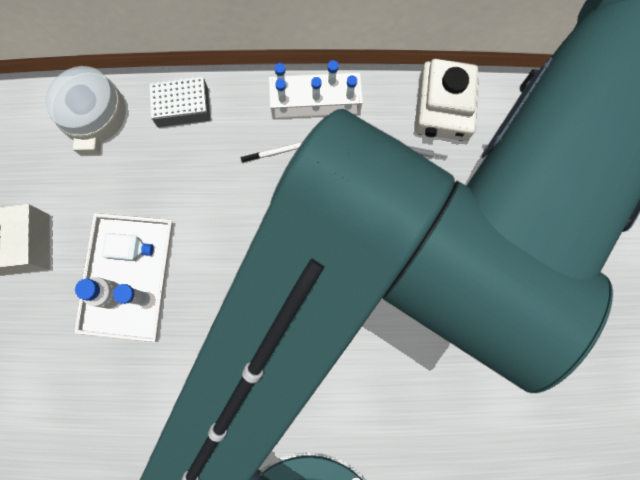

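The arm hides the centre: I moved the wrong way along x, but hit nothing. I'll retract towards the base.

```bash
echo '[70, 0, -20, 0, 0, 70, 0, -40, 0, 0, 70, 0, -40, 0, 0, 70, 0, -40, 0, 0, 70, 0, -40, 0, 0, 70, 0, -40, 0, 0, 70, -10, -40, 0, 0, 70, -30, -40, 0, 0, 70, -30, -40, 0, 0, 70, -30, -40, 0, 0]' > mv.in && python3 steer.py mv.in; echo '[70, -20, -40, 0, 0, 70, -20, -40, 0, 0, 70, 0, -20, 0, 0, 70, 0, 0, 0, 0, 70, 0, 0, 0, 0]' > mv.in && python3 steer.py mv.in
python3 - <<'E'
from h import *
im,d,c=cloud('top'); cv2.imwrite('pics/t5.png',im[:,:,::-1]); P=xyz(c,d)
for nm,u,v,w,zl,zh in [('box',380,188,32,9,30),('timer',342,246,26,9,30),('ldish',301,197,20,7,30),('sdish',476,255,20,11,19),('stray',482,267,55,19,25)]:
    Q=P[v-w:v+w,u-w:u+w].reshape(-1,3); Q=Q[(Q[:,2]>zl)&(Q[:,2]<zh)]
    print(nm,len(Q),cv2.minAreaRect(Q[:,:2].astype(np.float32)))
B=P.reshape(-1,3); Q=B[(np.hypot(B[:,0]-502,B[:,1]+382)<35)&(B[:,2]>75)&(B[:,2]<100)]
print('sb',len(Q),np.median(Q,axis=0).round(1))
E
```

```text
time: 49.82
tcp_pos: [331.9, -485.6, 363.1]
orientation: [3.141, 0.001, 1.589]
force: [0.5, 0.7, 0.5]
grip_width: 69.9
grasp_force: 0.0
time: 50.45
tcp_pos: [235.5, -526.8, 362.5]
orientation: [3.141, 0.0, 1.59]
force: [-0.1, -0.9, -0.6]
grip_width: 70.1
grasp_force: 0.0
box 722 ((668.99072265625, -153.5141143798828), (94.59757995605469, 35.96004104614258), 89.68904876708984)
timer 944 ((545.0534057617188, -70.16293334960938), (58.2052001953125, 66.46188354492188), 24.636625289916992)
ldish 650 ((647.8826904296875, 13.11414623260498), (57.60518264770508, 58.46712112426758), 89.60395050048828)
sdish 230 ((500.93402099609375, -337.0337219238281), (32.84828567504883, 65.27083587646484), 1.7059274911880493)
stray 941 ((500.93133544921875, -354.8699645996094), (166.84268188476562, 137.8770294189453), 1.2635458707809448)
sb 186 [ 501.6 -380.7   81.7]
```

View pics/t5.png

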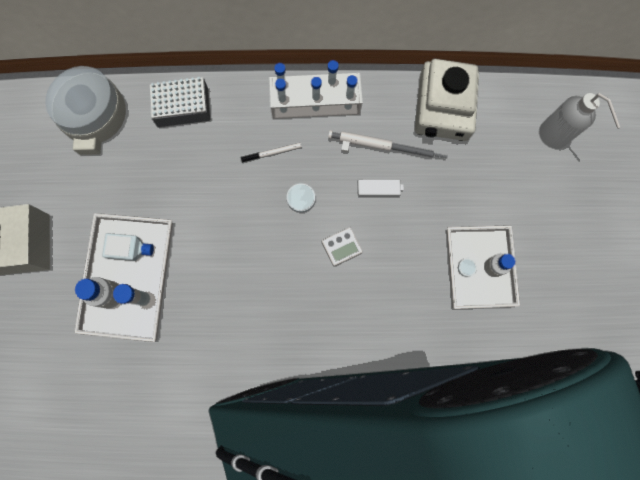

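The picture shows flask (125,247), large bottle (90,290) and tube (125,294) in the large tray, and small dish (468,267) and small bottle (503,263) in the small tray. The large dish, slide box and timer have not moved, and all five heights match an underside on the tray floor. I'm handing the job in.

```bash
python3 -c "
from station import robot
print(robot.close_job())"
```

```text
the job is handed in; nothing more can be done
None
```

Both kits are made up and the job was handed in at about 50 s: the flask, large bottle and tube are in the large tray, the small dish and small bottle are in the small tray, and the large dish, slide box and timer measured unmoved; no verdict came back.

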